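# Hold a sample cup sealed against the sensor head

## Robot

A 7-joint arm with a two-finger parallel gripper is mounted at the origin on the work surface. World frame = base frame: x ahead of the robot, y to its left, z up, the work surface at z = 0. Lengths are in m, angles in rad, forces in N, time in s.
With the tool pointing down it reaches from about 0.4 to 0.9 m from the base axis. Payload 5.5 kg.
Tool frame: the origin (TCP) lies between the finger pads; the fingertips stand 11 mm ahead of it and the grasp point (between the pads) lies 8 mm behind it (env.nose_length is the distance from the TCP to the fingertips, in m); z points along the fingers, y is the direction in which the jaws open and shut (so a half turn about z gives the same grasp; the last joint's range is limited). The gripper opens to 92 mm and grips with 3 to 60 N. Pads are 19 mm wide; open, the fingers measure 130 mm over their backs; the gripper's body (75 mm by 190 mm) begins 47 mm behind the grasp point.
Start: joints at [0.263, 0.501, -0.427, 1.55, 0.221, 1.138, -0.21], TCP at [0.65, 0, 0.238] pointing down, gripper open.
Joint ranges: [-2.88, 2.88], [-0.31, 2.03], [-1.54, 1.56], [0.2, 2.42], [-1.41, 4.55], [0.19, 2.02], [-2.57, 2.57]. Speed limits (rad/s): [2.57, 2.57, 3.14, 3.14, 3.14, 3.14, 3.14].

## Interface

Orientations are given as a 3x3 rotation matrix whose columns are the frame's x, y, z axes.
In Python, from bench import env gives the robot as it stands.
- The arm moves only by the shell command python3 -m handwheel 'ROWS' [FORCE]. ROWS is JSON, a list of rows, each a list of 3 entries, a list of its own where there are three numbers: the shift along the tool's x, y, z normalised to -1 to 1, where 1 is 0.2 m, then the turn, a rotation vector about the tool's x, y, z normalised to -1 to 1, where 1 is pi/4 rad, then the opening in per cent of the stroke, from 0 (shut) to 100 (fully open). A call has 1 to 8 rows; each row shifts and turns the pose as measured when the row begins, along the tool's axes as they then stand; what a row does not reach is not made up. A row lasts 1/12 s, in which the tool goes at most 41.7 mm and 7.16 degrees, less where a joint would pass 70% of its speed; a pose out of reach is approached as far as the arm can. A call with a number of a shift or a turn outside -1 to 1 is refused whole. A call with a gripper value outside its range is refused whole. The fingers move at their own pace and stop on an object; FORCE is the grip in N (left out, the last holds). Time passes only in rows, so rows that do not move let the fingers close. It gives the time, the measured TCP pose, the force and the opening at its end, in the units of the state.
- env.get_state(): the state, without advancing time (a new reading comes with each control period).
- env.camera(name): name is "scene" or "side" or "wrist"; returns the picture (384x512x3 uint8, blue, green, red); there is no depth.
- env.camera_info(name): a dict with "K" (3x3 intrinsics, pixels), "rvec" (rotation vector, rad) and "tvec" (3), from world to camera coordinates, as OpenCV has them; the wrist camera has in their place "mount" (4x4, takes a point from camera to tool coordinates, whose origin is the TCP and whose axes are the flange's). Camera axes: x right, y down, z forward; pixel columns grow to the right and rows downward; lengths in m; the calibration is good to about 2 mm. A picture is of the moment at which its call begins: read the wrist's pose just before it. camera_info takes no time and is no camera call.
- env.close_job(): hands the job in, once; it reports no verdict.
Trained networks look in the newest picture that a camera, given by its name, has taken for a name from the list of things; names that differ only in an ending like _2 or _b are one class to them, and where a whole thing is asked for, a point or a joint stands for the part that bears it (a point fixed in the world has none). Each returns a list of dicts, best first, with "conf" (0 to 1); they miss things now and then, are a little off and sometimes report something else, mostly with a low value. They report only what shows in the picture. A call takes as long as a camera call. They do not tell look-alikes from the thing itself.
- env.recognise(camera, name): "xy" ([column, row] in pixels, amid what is visible of it).
- env.place_of(camera, name): "xy" ([column, row] in pixels: a listed point, or the origin of a listed thing).
The state is a dict: "time": time; "joint_positions": joint angles; "joint_velocities": joint speeds; "joint_torque": joint torques, N m; "eef_pos": TCP position; "orientation": TCP orientation; "ft_force": force on the tool from outside, world axes, zero at the start; "torque": the same for the moment, N m; "opening": finger opening in m.
Only numpy, scipy, OpenCV 4.12 (cv2) and the standard library are available. Lean on these libraries where they do the work, as an engineer would, in place of code of your own. Each camera call takes 0.05 s, during which the arm holds its last target. There are 200 camera calls.

## Task

Take a reading of the cup in the measuring station: on the console press the blue key, then the yellow, then the green, one at a time, each fully down and let up again. Then swing the station's red-handled cam lever up until it stands straight up, where the cam lifts the cup highest and seals it against the sensor head, and hold it there: the lever springs back if released, so finish while still holding it up. Leave the other cups, bottles and tools where they are.

Things in the scene. Friction and masses are not known exactly. Their poses are not given: they have to be found in the camera images.
- station: Cream measuring station, fixed. Origin: on the table under the cup's axis; z up, turned about z by up to 0.3 rad. Base plate 160 (x) x 190 (y, -75 to +115) x 12 mm. A column at y +59 to +95 mm carries the sensor head over the cup: x -43 to +43, y -49 to +96, z 166 to 212 mm. The lever is on its -y side and lies towards its -x side (the robot) at the start.
- cam_lever (a joint): Cam lever angle, rad, about the station's +y. 0 = on its stop, lying towards the station's -x, 20 degrees above level; grows as the lever swings up; 1.22 = straight up = highest lift (10 mm); past that the cam lowers the cup again; stop at 1.77. A spring drives it back to 0: about 1.5 N at the handle at rest, 3.5 N upright (its weight adds under 2 N at rest).
- cam_grip (a point): Middle of the free part of the red round handle, on its centre line: a bar 18 mm thick along the station's y, reaching 38 mm outwards (-y) and 35 mm inwards to the steel arm. 130 mm from the lever's axis. In the station's frame at (-122, -130, 95) mm at the start, (0, -130, 180) mm with the lever upright. The bar may turn in the grip as a downward gripper follows the arc.
- cam_axle (a point): Point on the lever's level turning axis (parallel to the station's y), in the plane of the handle's middle: (0, -130, 50) mm in the station's frame. Nothing solid is at this point.
- loaded_cup: White lidded sample cup, 72 mm across, 45 mm tall, loose in the nest of the platen under the sensor head. Origin: centre of its underside. Rises 10 mm with the cam; its lid meets the seal after 6.5 mm.
- nest (a point): Centre of the nest floor in the lifting platen on which the loaded cup stands, 91 mm above the table at rest. A low rim keeps the cup central.
- seal: Black round rubber seal, 68 mm across, sprung, on the underside of the sensor head, over the cup. Origin: centre of its lower face.
- console: Black and red key console fixed to the table, 170 (x, from -55 to +115) x 220 (y) x 30 mm. Origin: on the table. May be turned about z by up to 0.3 rad. The three keys stand on its top in a row along its y, 15 mm to its -x side of the origin, 60 mm apart; which colour is in which place varies.
- blue_key (a joint): Travel of the round blue key, m: 0 = up, 0.006 = fully down. Springs back. 1.5 N to start it moving, 5 N fully down. A press counts beyond 0.0045.
- blue_key_top (a point): Centre of the top face of the blue key, 30 mm across, standing about 52 mm above the table when up; press straight down, 6 mm travel. Its dark collar is 46 mm across and ends 10 mm below this face (4 mm when pressed).
- yellow_key (a joint): Travel of the round yellow key, m: 0 = up, 0.006 = fully down. Springs back. 1.5 N to start it moving, 5 N fully down. A press counts beyond 0.0045.
- yellow_key_top (a point): Centre of the top face of the yellow key, 30 mm across, standing about 52 mm above the table when up; press straight down, 6 mm travel. Its dark collar is 46 mm across and ends 10 mm below this face (4 mm when pressed).
- green_key (a joint): Travel of the round green key, m: 0 = up, 0.006 = fully down. Springs back. 1.5 N to start it moving, 5 N fully down. A press counts beyond 0.0045.
- green_key_top (a point): Centre of the top face of the green key, 30 mm across, standing about 52 mm above the table when up; press straight down, 6 mm travel. Its dark collar is 46 mm across and ends 10 mm below this face (4 mm when pressed).
- cup_a: Loose white lidded sample cup, 72 mm across, 45 mm tall. Not part of the job: leave it within 30 mm of where it is. Origin: centre of its underside.
- cup_b: Loose white lidded sample cup, 72 mm across, 45 mm tall. Not part of the job: leave it within 30 mm of where it is. Origin: centre of its underside.
- reagent: Loose amber jar with blue cap, 60 mm across, 120 mm tall. Not part of the job: leave it within 30 mm of where it is. Origin: centre of its underside.
- spatula: Loose lab spatula, 170 mm long, lying flat. Not part of the job: leave it within 30 mm of where it is. Origin: centre of its underside.
- wash_bottle: Loose white bottle with red cap, 60 mm across, 150 mm tall. Not part of the job: leave it within 30 mm of where it is. Origin: centre of its underside.
Mind the look-alikes: they are no part of the job. What is shaped like the loaded_cup but turquoise is not meant.

How it is judged:
On the way, in this order (a step that is already met when the one before it is completed fails the run):
1. the blue key is pressed fully down, alone (value of joint blue_key above 0.0045 m and value of joint each of yellow_key, green_key below 0.002 m), for 0.05 s.
2. the yellow key is pressed fully down, alone (value of joint yellow_key above 0.0045 m and value of joint each of blue_key, green_key below 0.002 m), for 0.05 s.
3. the green key is pressed fully down, alone (value of joint green_key above 0.0045 m and value of joint each of blue_key, yellow_key below 0.002 m), for 0.05 s.
4. the lever is held upright by the fingers and the cup is pressed on the seal (value of joint cam_lever between 1.05 and 1.39 rad and contact force between the fingers and cam_lever above 1 N and contact force between loaded_cup and seal above 1.5 N and horizontal distance between loaded_cup and nest below 0.008 m), for 0.5 s.
At the end, for the whole second after the job is handed in: The fingers still hold the cam lever (contact over 1 N) within 10 degrees of straight up (joint 1.05 to 1.39), at rest; the loaded cup is in its nest (within 8 mm) and pressed on the seal with over 1.5 N; all three keys are up (all of step 4 and value of joint each of blue_key, yellow_key, green_key below 0.002 m and velocity of joint cam_lever between -0.1 and 0.1 rad/s); the arm keeps its last pose, push and grip.
It fails at once if two keys pressed at the same time (value of joint each of blue_key, yellow_key above 0.003 m or value of joint each of blue_key, green_key above 0.003 m or value of joint each of yellow_key, green_key above 0.003 m).
It fails at once if the loaded cup leaves its nest (horizontal distance between loaded_cup and nest above 0.015 m).
It fails at once if another cup, bottle or tool is disturbed (distance of any of cup_a, cup_b, reagent, spatula, wash_bottle from where it was at the start of the episode above 0.03 m).
It also fails if it takes over 59 s, if anything falls off the work surface, if the arm or the gripper's body presses on something with over 40 N, if the wrist force passes 120 N, or if a joint passes its speed limit or range.

## Working session

There is one attempt and no reset: what is moved stays moved. The work goes in short steps, Python scripts to look and compute and a shell command to move; the robot and the scene stay as the last step left them, time stands still between calls to the robot, and variables do not carry over. Pictures are saved under pics/ and viewed, about 8 in all and at most 12, crops included, and the job is handed in when it is done.

```bash
mkdir -p pics
cat > h.py <<'E'
import numpy as np, cv2
from bench import env
def cam(name):
    i=env.camera_info(name); K=np.array(i["K"])
    if "mount" in i:
        s=env.get_state(); T=np.eye(4); T[:3,:3]=s["orientation"]; T[:3,3]=s["eef_pos"]
        C=T@np.array(i["mount"]); return K,C[:3,:3],C[:3,3]
    R=cv2.Rodrigues(np.array(i["rvec"],float))[0]; return K,R.T,-R.T@np.array(i["tvec"],float).ravel()
def ray(name,xy):
    K,R,c=cam(name); return c,R@np.linalg.inv(K)@np.array([xy[0],xy[1],1.])
def at_z(name,xy,z):
    c,d=ray(name,xy); return c+d*(z-c[2])/d[2]
def proj(name,P):
    K,R,c=cam(name); q=K@R.T@(np.array(P,float)-c); return q[:2]/q[2]
E
python3 - <<'E'
from h import *
for n in("scene","side"):
    im=env.camera(n); cv2.imwrite(f"pics/{n}0.png",im)
    for k,z in(("blue_key_top",.052),("yellow_key_top",.052),("green_key_top",.052),("cam_grip",.095),("cam_axle",.05),("station",0),("console",0),("nest",.091),("seal",.166)):
        for r in env.place_of(n,k)[:2]: print(n,k,np.round(r["xy"],1),round(r["conf"],2),np.round(at_z(n,r["xy"],z),3))
a=[cv2.imread(f"pics/{n}0.png") for n in("scene","side")]
cv2.imwrite("pics/both.png",cv2.resize(np.vstack(a),None,fx=.78,fy=.78))
print(env.get_state()["time"],env.get_state()["orientation"],env.camera_info("wrist"))
E
```

```text
scene blue_key_top [169.2 259.4] 0.42 [ 0.468 -0.209  0.052]
scene yellow_key_top [151.1 276.6] 0.61 [ 0.465 -0.271  0.052]
scene green_key_top [214.7 247.5] 0.43 [ 0.54  -0.117  0.052]
scene cam_grip [250.3 164.7] 0.65 [0.466 0.149 0.095]
scene cam_axle [279.9 202.1] 0.58 [0.594 0.109 0.05 ]
scene cam_axle [312.6 188.4] 0.42 [0.644 0.206 0.05 ]
scene station [254.7 167.7] 0.47 [0.426 0.226 0.   ]
scene console [158.2 291.3] 0.64 [ 0.479 -0.275  0.   ]
scene console [265.2 302.7] 0.32 [ 0.718 -0.151  0.   ]
scene nest [312.7 168.3] 0.6 [0.622 0.24  0.091]
scene seal [314.8 157.1] 0.59 [0.638 0.21  0.166]
side blue_key_top [194.9 233.9] 0.57 [0.654 0.199 0.052]
side blue_key_top [297.  179.1] 0.38 [ 0.468 -0.219  0.052]
side yellow_key_top [301.  172.9] 0.38 [ 0.467 -0.27   0.052]
side green_key_top [310.6 165.9] 0.61 [ 0.447 -0.339  0.052]
side green_key_top [194.9 222.1] 0.32 [0.683 0.15  0.052]
side cam_grip [259.2 224.5] 0.74 [0.479 0.139 0.095]
side cam_grip [194.4 232.4] 0.46 [0.629 0.239 0.095]
side cam_axle [226.4 223. ] 0.8 [0.594 0.115 0.05 ]
side station [197.2 255.7] 0.78 
[... 249 characters left out ...]
56.5] 0.16 [0.531 0.384 0.166]
1.0 [[ 2.33953787e-05  9.99999998e-01  4.98029788e-05]
 [ 9.99999997e-01 -2.33991222e-05  7.51662466e-05]
 [ 7.51674118e-05  4.98012201e-05 -9.99999996e-01]] {'K': array([[288.97397213,   0.        , 259.23839839],
       [  0.        , 288.97397213, 196.9796086 ],
       [  0.        ,   0.        ,   1.        ]]), 'mount': array([[ 3.59570375e-04, -9.69846139e-01, -2.43717743e-01,
         6.55557359e-02],
       [ 9.99999907e-01,  2.90748331e-04,  3.18356781e-04,
         5.11622980e-05],
       [-2.37896568e-04, -2.43717835e-01,  9.69846153e-01,
        -1.47457456e-01],
       [ 0.00000000e+00,  0.00000000e+00,  0.00000000e+00,
         1.00000000e+00]])}
```

View pics/scene0.png

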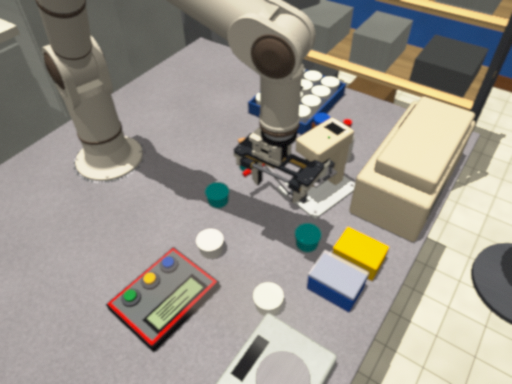

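View pics/side0.png

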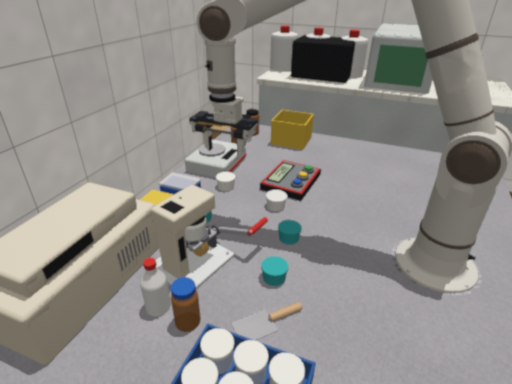

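The scene view shows the console with green (130,296), yellow (150,279) and blue (168,263). White cups stand at (210,240) and (268,296), turquoise look-alikes at (217,194) and (307,236). The side view shows the red handle at (259,226), with a turquoise cup just beside it at (289,232) and another at (274,270). I'll move over the console with the gripper shut.

```bash
python3 -m handwheel '[[[-0.17,-0.11,0],[0,0,0],0],[[-0.17,-0.11,0],[0,0,0],0],[[-0.17,-0.11,0],[0,0,0],0],[[-0.17,-0.11,0],[0,0,0],0],[[-0.17,-0.11,0],[0,0,0],0],[[-0.17,-0.11,0],[0,0,0],0],[[-0.17,-0.11,0],[0,0,0],0],[[-0.17,-0.11,0],[0,0,0],0]]' 20; python3 -m handwheel '[[[0,0,0],[0,0,0],0],[[0,0,0],[0,0,0],0]]'
python3 - <<'E'
from h import *
im=env.camera("wrist"); cv2.imwrite("pics/w1.png",im)
for k in("blue_key_top","yellow_key_top","green_key_top"):
    for r in env.place_of("wrist",k)[:3]: print(k,np.round(r["xy"],1),round(r["conf"],2),np.round(at_z("wrist",r["xy"],.052),4))
env.camera("scene"); env.camera("side")
for n in("scene","side"):
  for k in("cam_grip","cam_axle","nest","seal"):
    for r in env.place_of(n,k)[:2]: print(n,k,np.round(r["xy"],1),round(r["conf"],2),np.round(at_z(n,r["xy"],dict(cam_grip=.095,cam_axle=.05,nest=.091,seal=.166)[k]),3))
E
```

```text
time: 1.67
eef_pos: [0.476, -0.2677, 0.2359]
orientation: [[-0.023, 1.0, 0.007], [1.0, 0.023, 0.008], [0.008, 0.007, -1.0]]
ft_force: [-0.3, -0.8, -0.4]
opening: 0.043
time: 1.83
eef_pos: [0.4689, -0.2789, 0.2359]
orientation: [[-0.007, 1.0, 0.004], [1.0, 0.007, 0.003], [0.003, 0.004, -1.0]]
ft_force: [-0.0, 1.5, 0.2]
opening: 0.03
blue_key_top [258.2 122.2] 0.87 [ 0.4685 -0.2098  0.052 ]
yellow_key_top [248.9 180. ] 0.67 [ 0.4592 -0.2735  0.052 ]
green_key_top [250.  224.8] 0.72 [ 0.4614 -0.3275  0.052 ]
scene cam_grip [252.6 167.9] 0.69 [0.479 0.142 0.095]
scene cam_axle [282.5 200. ] 0.77 [0.596 0.12  0.05 ]
scene cam_axle [155.1 290.6] 0.3 [ 0.499 -0.293  0.05 ]
scene nest [313.2 168.6] 0.88 [0.623 0.24  0.091]
scene nest [281.8 203.9] 0.27 [0.621 0.075 0.091]
scene seal [314.9 158.1] 0.39 [0.64  0.207 0.166]
side cam_grip [257.5 224.7] 0.88 [0.483 0.142 0.095]
side cam_grip [159.4 306.8] 0.7 [0.572 0.484 0.095]
side cam_axle [223.1 221.1] 0.83 [0.607 0.11  0.05 ]
side cam_axle [158.  305.5] 0.53 [0.604 0.453 0.05 ]
side nest [194.  234.4] 0.53 [0.628 0.242 0.091]
side seal [194.6 220.8] 0.6 [0.602 0.273 0.166]
side seal [196.4 255.9] 0.56 [0.534 0.383 0.166]
```

View pics/w1.png

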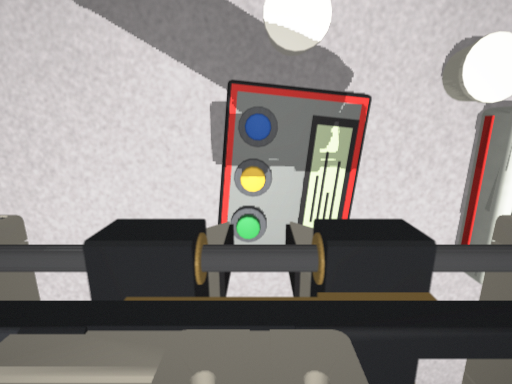

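The wrist view shows blue (258,127), yellow (253,179) and green (248,227), all clear of the closed fingers. The console is turned slightly. I'll refine the centres by colour.

Run:
```python
from h import *
im=env.camera("wrist"); hsv=cv2.cvtColor(im,cv2.COLOR_BGR2HSV); s=env.get_state(); p=s["eef_pos"];print(p,s["opening"])
P={}
for k,h,g in(("blue",115,(258,127)),("yellow",25,(253,179)),("green",68,(248,227))):
    m=((abs(hsv[...,0].astype(int)-h)<14)&(hsv[...,1]>110)).astype(np.uint8)
    n,l,st,c=cv2.connectedComponentsWithStats(m)
    j=max((i for i in range(1,n) if np.hypot(*(c[i]-g))<14),key=lambda i:st[i,4])
    q=st[j,:2]+st[j,2:4]/2-.5
    P[k]=at_z("wrist",q,.052); print(k,st[j],np.round(P[k],4))
print(np.linalg.norm(P["blue"]-P["yellow"]),np.linalg.norm(P["green"]-P["yellow"]))
```

```text
[ 0.47013015 -0.27696188  0.23562887] 0.00026368613031812756
blue [244 115  27  27 553] [ 0.4678 -0.2147  0.052 ]
yellow [240 168  25  25 503] [ 0.4625 -0.2737  0.052 ]
green [241 216  17   9  60] [ 0.4591 -0.3226  0.052 ]
0.05917806877949353 0.04908587567964658
```

```bash
python3 -m handwheel '[[[0.16,-0.005,0.1],[0,0,0],0],[[0.16,-0.005,0.1],[0,0,0],0],[[0,0,0.15],[0,0,0],0],[[0,0,0.15],[0,0,0],0],[[0,0,0.15],[0,0,0],0],[[0,0,0],[0,0,0],0],[[0,0,0],[0,0,0],0]]'
```

```text
time: 3.17
eef_pos: [0.4716, -0.2125, 0.1049]
orientation: [[-0.009, 1.0, 0.012], [1.0, 0.009, -0.001], [-0.001, 0.012, -1.0]]
ft_force: [0.1, 0.2, 0.9]
opening: 0.0004
```

```bash
python3 -m handwheel '[[[-0.01,-0.02,0.1],[0,0,0],0],[[0,0,0.06],[0,0,0],0],[[0,0,0],[0,0,0],0],[[0,0,0],[0,0,0],0]]'
```

```text
time: 3.5
eef_pos: [0.4715, -0.2168, 0.0771]
orientation: [[-0.007, 1.0, 0.018], [1.0, 0.007, -0.004], [-0.004, 0.018, -1.0]]
ft_force: [0.2, -0.0, 0.1]
opening: 0.0007
```

```bash
python3 -m handwheel '[[[0,-0.015,0.06],[0,0,0],0],[[0,0,0.05],[0,0,0],0],[[0,0,0.02],[0,0,0],0]]'; python3 -m handwheel '[[[0,0,0.02],[0,0,0],0],[[0,0,0.02],[0,0,0],0]]'
```

```text
time: 3.75
eef_pos: [0.4729, -0.2189, 0.0564]
orientation: [[-0.006, 1.0, 0.024], [1.0, 0.006, -0.008], [-0.008, 0.024, -1.0]]
ft_force: [-12.8, 6.5, 43.7]
opening: 0.0004
time: 3.92
eef_pos: [0.4731, -0.2189, 0.0563]
orientation: [[-0.006, 1.0, 0.021], [1.0, 0.006, -0.011], [-0.011, 0.021, -1.0]]
ft_force: [-16.6, 7.6, 49.2]
opening: 0.0003
```

```bash
python3 -m handwheel '[[[0,0,-0.1],[0,0,0],0],[[0,0,-0.06],[0,0,0],0],[[-0.14,-0.03,0],[0,0,0],0],[[-0.13,-0.03,0],[0,0,0],0],[[0,0,0],[0,0,0],0],[[0,0,0],[0,0,0],0]]'
```

```text
time: 4.42
eef_pos: [0.4678, -0.2749, 0.0998]
orientation: [[-0.011, 0.999, 0.034], [1.0, 0.011, -0.019], [-0.019, 0.033, -0.999]]
ft_force: [-0.2, -0.1, 0.3]
opening: 0.0003
```

```bash
python3 -m handwheel '[[[0,-0.025,0.06],[0.043,0.024,0],0],[[0,0,0.05],[0,0,0],0],[[0,0,0],[0,0,0],0],[[0,0,0],[0,0,0],0]]'
```

```text
time: 4.75
eef_pos: [0.4654, -0.2751, 0.0785]
orientation: [[-0.011, 1.0, 0.003], [1.0, 0.011, -0.002], [-0.002, 0.003, -1.0]]
ft_force: [0.0, -0.4, -0.1]
opening: 0.0006
```

```bash
python3 -m handwheel '[[[0,-0.015,0.06],[0,0,0],0],[[0,0,0.04],[0,0,0],0],[[0,0,0.012],[0,0,0],0],[[0,0,0.01],[0,0,0],0]]'
```

```text
time: 5.08
eef_pos: [0.4646, -0.2743, 0.0566]
orientation: [[-0.014, 1.0, 0.006], [1.0, 0.014, -0.005], [-0.005, 0.006, -1.0]]
ft_force: [-10.4, 3.5, 38.1]
opening: 0.0003
```

Yellow is bottomed out at 38 N, at the same height as blue. Next is green at about (0.457, -0.333).

```bash
python3 -m handwheel '[[[0,0,0],[0,0,0],0],[[0,0,-0.1],[0,0,0],0],[[0,0,-0.06],[0,0,0],0],[[-0.14,-0.03,0],[0.01,0.007,0],0],[[-0.14,-0.03,0],[0,0,0],0],[[0,0,0],[0,0,0],0],[[0,0,0],[0,0,0],0]]'
python3 - <<'E'
from h import *
im=env.camera("scene"); print(env.get_state()["eef_pos"])
cv2.imwrite("pics/s2.png",cv2.resize(im[180:360,60:300],None,fx=3,fy=3,interpolation=2))
E
```

```text
time: 5.67
eef_pos: [0.4569, -0.3287, 0.0947]
orientation: [[-0.021, 1.0, 0.003], [1.0, 0.021, -0.001], [-0.001, 0.003, -1.0]]
ft_force: [0.2, 0.2, -0.3]
opening: 0.0004
[ 0.45655958 -0.32929835  0.09466581]
```

View pics/s2.png

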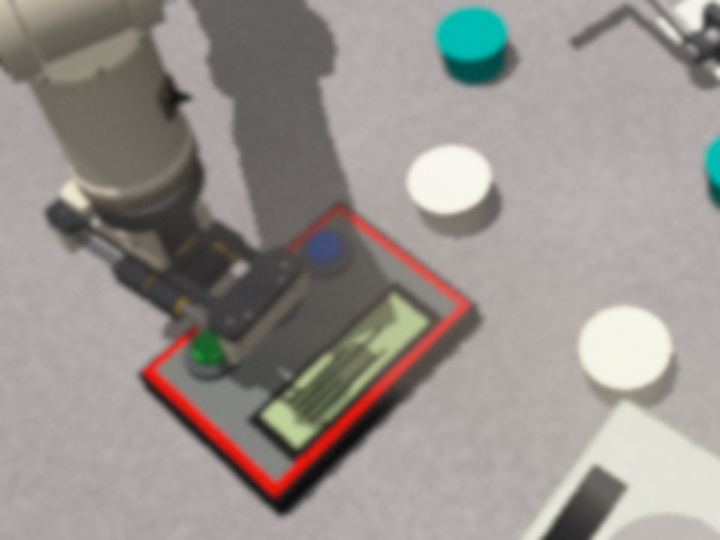

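The crop shows green at (207,350), i.e. about (129,297) in the full picture, with the fingers just above it. Blue and yellow are up and the cups are undisturbed.

```bash
python3 -c "
from h import *
print(at_z('scene',(129,296),.052),at_z('scene',(168,263),.052))"
python3 -m handwheel '[[[-0.015,0,0.06],[0,0,0],0],[[0,0,0.035],[0,0,0],0],[[0,0,0],[0,0,0],0],[[0,0,0],[0,0,0],0]]'
```

```text
[ 0.45901106 -0.33888795  0.052     ] [ 0.47247152 -0.2191511   0.052     ]
time: 6.05
eef_pos: [0.4571, -0.3291, 0.0731]
orientation: [[-0.024, 1.0, 0.002], [1.0, 0.024, 0.0], [0.0, 0.002, -1.0]]
ft_force: [0.4, -0.2, -0.3]
opening: 0.0003
```

```bash
python3 -m handwheel '[[[-0.025,0,0.035],[0,0,0],0],[[-0.005,0,0.035],[0,0,0],0],[[0,0,0.015],[0,0,0],0],[[0,0,0.012],[0,0,0],0]]'
```

```text
time: 6.38
eef_pos: [0.4584, -0.3343, 0.0565]
orientation: [[-0.027, 1.0, 0.0], [1.0, 0.027, -0.0], [-0.0, 0.0, -1.0]]
ft_force: [-11.6, 8.5, 43.6]
opening: 0.0002
```

Green is bottomed out too. I'll lift and go over to the lever, turning the jaws to the station's x (yaw ≈ -0.21).

```bash
python3 -m handwheel '[[[0,0,-0.15],[0,0,0],0],[[0,0,-0.2],[0,0,0],0],[[0,0,-0.2],[0,0,0],0],[[0,0,-0.2],[0,0,0],0],[[0.2,0,0],[0,0,0],55],[[0.2,0.02,0],[0,0,0],55],[[0.2,0.02,0],[0,0,0],55],[[0.2,0.02,0],[0,0,0],55]]'
python3 -m handwheel '[[[0.2,0.02,0],[0,0,0],55],[[0.2,0.02,0],[0,0,0],55],[[0.2,0.02,0],[0,0,0],55],[[0.2,0,0],[0,0,0],55],[[0.2,0,0],[0,0,0],55],[[0.2,0,0],[0,0,0],55],[[0,0,0],[0,0,0],55],[[0,0,0],[0,0,0],55]]'
```

```text
time: 7.05
eef_pos: [0.467, -0.1814, 0.2124]
orientation: [[-0.008, 1.0, 0.004], [1.0, 0.008, -0.005], [-0.005, 0.004, -1.0]]
ft_force: [-0.2, -0.2, 0.2]
opening: 0.0225
time: 7.72
eef_pos: [0.4764, 0.08, 0.2107]
orientation: [[-0.02, 1.0, 0.009], [1.0, 0.02, -0.001], [-0.002, 0.009, -1.0]]
ft_force: [-0.2, -0.5, -0.5]
opening: 0.0501
```

```bash
python3 -m handwheel '[[[0.15,0.03,0],[0,0,0.15],55],[[0.15,0.01,0],[0,0,0.15],55],[[0,0,0],[0,0,0],55],[[0,0,0],[0,0,0],55]]'
python3 - <<'E'
from h import *
im=env.camera("wrist"); cv2.imwrite("pics/w3.png",im); print(env.get_state()["eef_pos"])
for k,z in(("cam_grip",.095),("cam_axle",.05)):
    for r in env.place_of("wrist",k)[:2]: print(k,np.round(r["xy"],1),round(r["conf"],2),np.round(at_z("wrist",r["xy"],z),4))
E
```

```text
time: 8.05
eef_pos: [0.487, 0.1393, 0.209]
orientation: [[0.224, 0.975, 0.008], [0.975, -0.224, -0.002], [-0.0, 0.008, -1.0]]
ft_force: [-1.2, 0.1, -0.6]
opening: 0.0508
[0.48694573 0.13953604 0.20912432]
cam_grip [253. 194.] 0.59 [0.4828 0.1423 0.095 ]
```

View pics/w3.png

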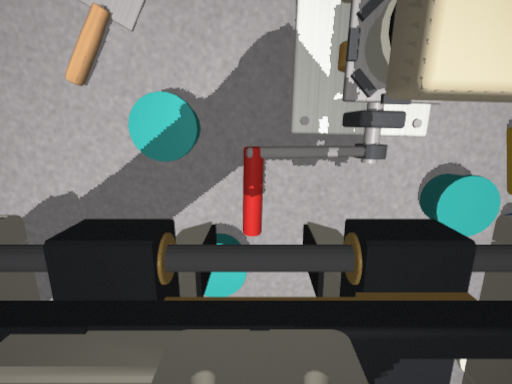

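The wrist view shows the red handle vertical in the picture from (254,148) to (252,235), so the jaw yaw is right. Its middle is at (253,192), on the network's cam_grip. Turquoise cups stand at (164,126), (220,265) and (460,205), all below fingertip height.

```bash
python3 -m handwheel '[[[0.01,-0.025,0.18],[0,0,0],55],[[0,0,0.18],[0,0,0],55],[[0,0,0.1],[0,0,0],55],[[0,0,0],[0,0,0],55],[[0,0,0],[0,0,0],55]]'
```

```text
time: 8.62
eef_pos: [0.4867, 0.133, 0.1161]
orientation: [[0.232, 0.973, 0.013], [0.973, -0.232, -0.005], [-0.002, 0.014, -1.0]]
ft_force: [-0.5, -0.7, 0.4]
opening: 0.0503
```

```bash
python3 -m handwheel '[[[0.04,-0.028,0.07],[0,0.015,0],55],[[0.01,0,0.06],[0,0,0],55],[[0,0,0.02],[0,0,0],55],[[0,0,0],[0,0,0],55],[[0,0,0],[0,0,0],55]]'
```

```text
time: 9.03
eef_pos: [0.4884, 0.1407, 0.0896]
orientation: [[0.237, 0.971, 0.023], [0.972, -0.237, 0.005], [0.011, 0.021, -1.0]]
ft_force: [-0.3, 0.1, -0.1]
opening: 0.0506
```

```bash
python3 -m handwheel '[[[0,-0.03,0.01],[0.027,-0.013,0],55],[[0,0,0],[0,0,0],0],[[0,0,0],[0,0,0],0],[[0,0,0],[0,0,0],0],[[0,0,0],[0,0,0],0],[[0,0,0],[0,0,0],0]]' 25
python3 - <<'E'
from h import *
im=env.camera("wrist"); cv2.imwrite("pics/w4.png",im)
E
```

```text
time: 9.53
eef_pos: [0.4844, 0.1422, 0.0902]
orientation: [[0.237, 0.971, 0.002], [0.971, -0.237, 0.0], [0.001, 0.002, -1.0]]
ft_force: [-5.2, 0.8, 1.2]
opening: 0.0218
```

View pics/w4.png

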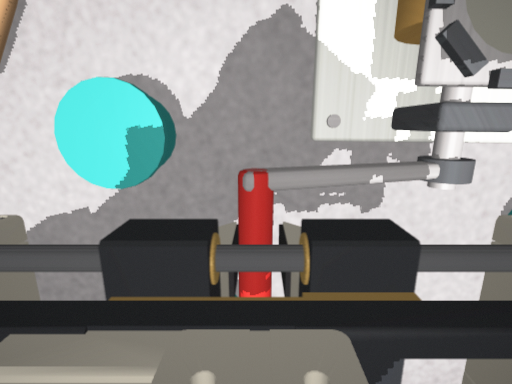

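The handle sits between the fingers (red bar at (255,230)). I'll finish closing, then lift along the arc.

```bash
python3 -m handwheel '[[[0,0,0],[0,0,0],0],[[0,0,0],[0,0,0],0]]' 25;  python3 -m handwheel '[[[0,0.048,-0.103],[0,0,0],0],[[0,0.065,-0.093],[0,0,0],0],[[0,0,0],[0,0,0],0],[[0,0,0],[0,0,0],0]]'
cat > arc.py <<'E'
from h import *
s=env.get_state(); p=s["eef_pos"]-.008*s["orientation"][:,2]
n=np.array([.623,.240,0]);t=-.21
R=np.array([[np.cos(t),-np.sin(t),0],[np.sin(t),np.cos(t),0],[0,0,1]])
q=R.T@(p-n)*1000; v=q-[0,-130,50]
print("station mm",q.round(1),"r",np.hypot(v[0],v[2]).round(1),"phi",np.degrees(np.arctan2(v[2],-v[0])).round(1),"z axis",s["orientation"][:,2].round(3),"F",s["ft_force"].round(1),s["opening"])
E
python3 arc.py
```

```text
time: 9.75
eef_pos: [0.4823, 0.1428, 0.09]
orientation: [[0.237, 0.972, -0.002], [0.972, -0.237, -0.0], [-0.0, -0.002, -1.0]]
ft_force: [0.3, -0.6, -2.0]
opening: 0.0173
time: 10.08
eef_pos: [0.5006, 0.1381, 0.1271]
orientation: [[0.236, 0.972, -0.01], [0.972, -0.236, 0.001], [-0.001, -0.01, -1.0]]
ft_force: [1.0, 1.4, -5.0]
opening: 0.0172
station mm [ -98.4 -125.1  135.1] r 130.1 phi 40.8 z axis [-0.01   0.001 -1.   ] F [ 1.   1.4 -5. ] 0.017224017048202086
```

```bash
python3 -m handwheel '[[[0,0.08,-0.08],[0,0,0],0],[[0,0.093,-0.065],[0,0,0],0],[[0,0,0],[0,0,0],0],[[0,0,0],[0,0,0],0]]'
python3 arc.py
```

```text
time: 10.42
eef_pos: [0.522, 0.1328, 0.1513]
orientation: [[0.231, 0.972, -0.035], [0.973, -0.231, 0.0], [-0.008, -0.034, -0.999]]
ft_force: [-0.7, 0.9, -3.1]
opening: 0.0173
station mm [ -76.2 -125.9  159.3] r 133.2 phi 55.1 z axis [-0.035  0.    -0.999] F [-0.7  0.9 -3.1] 0.017330955888732447
```

```bash
python3 -m handwheel '[[[0,0.095,-0.05],[-0.02,0,0],0],[[0,0.1,-0.035],[-0.02,0,0],0],[[0,0,0],[0,0,0],0],[[0,0,0],[0,0,0],0]]'
python3 arc.py
```

```text
time: 10.75
eef_pos: [0.5451, 0.1269, 0.1648]
orientation: [[0.225, 0.974, -0.032], [0.974, -0.226, -0.012], [-0.019, -0.029, -0.999]]
ft_force: [-2.5, 0.7, -0.0]
opening: 0.0171
station mm [ -52.4 -126.7  172.7] r 133.5 phi 66.9 z axis [-0.032 -0.012 -0.999] F [-2.5  0.7 -0. ] 0.01708615712569578
```

```bash
python3 -m handwheel '[[[0,0.11,-0.025],[-0.02,0,0],0],[[0,0.11,-0.015],[-0.02,0,0],0],[[0,0,0],[0,0,0],0],[[0,0,0],[0,0,0],0]]'
python3 arc.py
```

```text
time: 11.08
eef_pos: [0.579, 0.1186, 0.1728]
orientation: [[0.222, 0.975, -0.018], [0.975, -0.223, -0.024], [-0.027, -0.012, -1.0]]
ft_force: [-4.3, 0.3, 3.5]
opening: 0.0173
station mm [ -17.6 -127.7  180.8] r 132.0 phi 82.3 z axis [-0.018 -0.024 -1.   ] F [-4.3  0.3  3.5] 0.01726674349918013
```

Run:
```python
from h import *
from scipy.optimize import least_squares
P=np.array([(-117.3,98),(-98.4,135.1),(-76.2,159.3),(-52.4,172.7),(-17.6,180.8)])
r=least_squares(lambda c:np.hypot(*(P-c).T)-130,[0,50]);print(r.x,r.fun)
v=P-r.x;print(np.degrees(np.arctan2(v[:,1],-v[:,0])))
for n in("scene","side"):
    cv2.imwrite(f"pics/{n}5.png",env.camera(n))
    for k,z in(("cam_axle",.05),("nest",.091),("cam_grip",.18)):
        for q in env.place_of(n,k)[:1]: print(n,k,q["xy"],round(q["conf"],2),at_z(n,q["xy"],z).round(3))
im=cv2.imread("pics/side5.png");cv2.imwrite("pics/side5c.png",cv2.resize(im[150:310,120:320],None,fx=3.5,fy=3.5,interpolation=2))
```

```text
[ 3.76357052 54.49035089] [-1.35522679  0.13573941  1.83032715  0.87348011 -1.89641065]
[19.76818653 38.27433582 52.65850784 64.58675065 80.40004741]
scene cam_axle [283.5, 198.9] 0.64 [0.596 0.125 0.05 ]
scene nest [314.4, 167.1] 0.57 [0.623 0.247 0.091]
scene cam_grip [278.2, 162.9] 0.94 [0.576 0.123 0.18 ]
side cam_axle [227.9, 222.6] 0.58 [0.591 0.112 0.05 ]
side nest [192.1, 230.7] 0.73 [0.641 0.23  0.091]
side cam_grip [227.0, 191.9] 0.63 [0.575 0.14  0.18 ]
```

View pics/side5c.png

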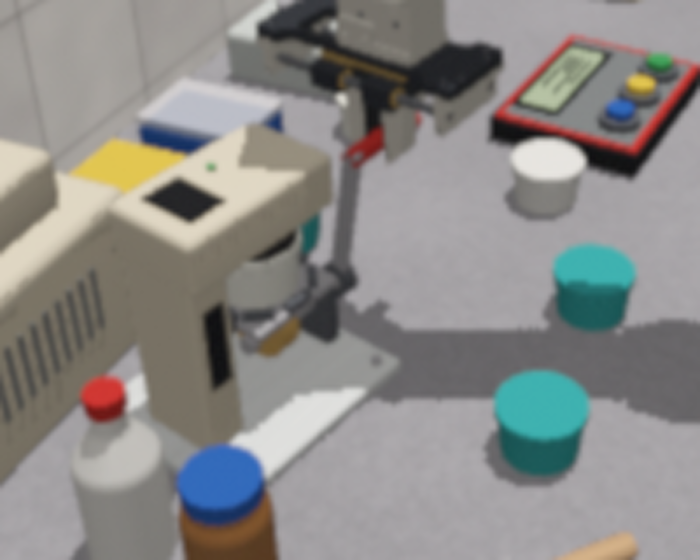

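The side crop shows the lever almost upright, from (340,278) to (350,160), still leaning a little towards the robot. The cup is raised near the seal, and the keys and other objects are in place. The lever needs about 20 mm more.

```bash
python3 -m handwheel '[[[0,0.065,-0.005],[0,0,0],0],[[0,0.055,0],[0,0,0],0],[[0,0,0],[0,0,0],0],[[0,0,0],[0,0,0],0],[[0,0,0],[0,0,0],0]]'
python3 arc.py
```

```text
time: 11.9
eef_pos: [0.5982, 0.1136, 0.1739]
orientation: [[0.22, 0.975, -0.026], [0.975, -0.221, -0.026], [-0.031, -0.02, -0.999]]
ft_force: [-3.5, 0.1, 3.8]
opening: 0.0173
station mm [   2.2 -128.5  181.9] r 131.9 phi 91.0 z axis [-0.026 -0.026 -0.999] F [-3.5  0.1  3.8] 0.01728767600366606
```

The arc top agrees with this position (89–91°). I'll dwell, take a final look and then hand in.

```bash
python3 -m handwheel '[[[0,0,0],[0,0,0],0],[[0,0,0],[0,0,0],0],[[0,0,0],[0,0,0],0],[[0,0,0],[0,0,0],0],[[0,0,0],[0,0,0],0],[[0,0,0],[0,0,0],0],[[0,0,0],[0,0,0],0],[[0,0,0],[0,0,0],0]]'
python3 arc.py
python3 - <<'E'
from h import *
im=env.camera("side");cv2.imwrite("pics/side6c.png",cv2.resize(im[150:310,120:320],None,fx=3.5,fy=3.5,interpolation=2))
# expected pixel shift of the lever line for upright
for z in(.05,.18): print(proj("side",[.596,.113,z]))
E
```

```text
time: 12.57
eef_pos: [0.5981, 0.1137, 0.1739]
orientation: [[0.22, 0.975, -0.025], [0.975, -0.22, -0.026], [-0.03, -0.018, -0.999]]
ft_force: [-2.6, -0.1, 2.9]
opening: 0.0169
station mm [   2.1 -128.5  181.9] r 131.9 phi 90.9 z axis [-0.025 -0.026 -0.999] F [-2.6 -0.1  2.9] 0.016913823576791998
[226.07175995 222.42906455]
[224.50258466 185.78933396]
```

View pics/side6c.png

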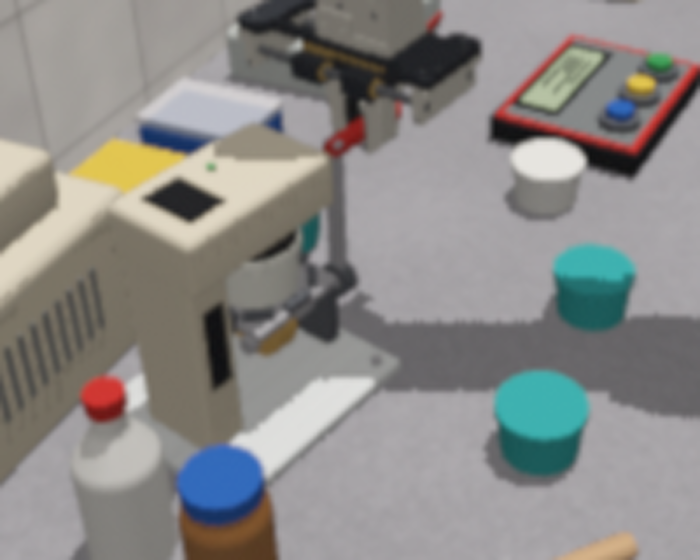

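The lever now runs from (340,278) to (337,160), vertical as projected. The cup is up against the seal, the three keys are up and everything else is in place.

```bash
python3 -c "
from bench import env
print(env.close_job())"; python3 arc.py
```

```text
the job is handed in; nothing more can be done
None
the job is handed in; nothing more can be done
```

I pressed the blue, yellow and green keys in that order, swung the red lever upright, and handed the job in with the gripper still holding it. The hand-in gives no verdict, so the result rests on my own checks below.

- **Keys:** each one was pressed on its own until it bottomed out at the same height, with 38–49 N on the fingertips. That is harder than the 5 N needed. I let each one up before the next, and the last picture shows all three up.
- **Lever:** it was steady at about 91° above level by my station estimate. A circle fitted to the arc puts it nearer 89–90°, and the side picture shows it vertical. The gripper was closed on the handle (17 mm opening, 25 N grip set) and felt the spring pulling back at about 3 N.
- **Cup and surroundings:** the side picture shows the cup raised to the seal, and the cups, bottles and spatula in the pictures were where they started. I could not measure the seal force directly.
- **Disagreements:** my axle position and the fitted circle differ by 4–5 mm, and some camera estimates of the nest by 1–2 cm. Neither changes the lever angle by more than about 2°.

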